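Sort moulded rubber sleeves and buffer bars into their trays

TASK

Sort the four black rubber parts off the bench: stand both round sleeves upright on the floor of the narrow oblong tray, and lay both long bars side by side, steel side down and flat on the floor of the square tray. Set the parts down gently, do not drop or throw them, and leave the steel core, tape roll, brush and bottle where they are.

Things in the scene. Friction and masses are not known exactly. Their poses are not given: they have to be found in the camera images.
- sleeve_1: black rubber sleeve: a short round tube, 60 outside, 40 bore, 65 tall, standing upright; origin at the centre of its underside, z along its axis, up
- sleeve_2: black rubber sleeve: a short round tube, 60 outside, 40 bore, 65 tall, standing upright; origin at the centre of its underside, z along its axis, up
- bar_1: black rubber buffer bar: a plain block moulded on a bare steel backing strip, 140 long (its x axis) by 36 wide (y) by 40 high; the steel strip (6 thick) is its underside; origin at the centre of its underside, z up. It starts lying across the top of a sleeve
- bar_2: black rubber buffer bar: a plain block moulded on a bare steel backing strip, 140 long (its x axis) by 36 wide (y) by 40 high; the steel strip (6 thick) is its underside; origin at the centre of its underside, z up. It starts lying on the bench, steel down
- long_tray: the narrow oblong white tray, fixed, open on top: 230 (x axis) by 135 (y axis) outside, rim 35 above the bench, walls and floor 5 thick; origin at the centre of its underside on the bench, z up
- square_tray: the square white tray, fixed, open on top: 190 by 190 outside (axes along its sides), rim 35 above the bench, walls and floor 5 thick; origin at the centre of its underside on the bench, z up
- core: bystander: turned solid steel core, 54 across, 70 tall with a thinner 28 neck on top, standing among the parts; origin at the centre of its underside
- tape: bystander: paper tape roll lying flat, 84 across, 30 high; origin at the centre of its underside
- brush: bystander: hand brush lying on the bench, 150 long along its x axis (bristles to +x), 42 wide at the bristles, 20 high; origin at the middle of its underside
- mandrel: bystander: fixed upright tube with rubber rings on it, 260 tall, foot 90 across, tube 68 across, near a far corner of the work area; origin at the centre of its foot
- spray: bystander: upright capped white bottle, 70 across, 200 tall, near the other far corner; origin at the centre of its underside
Mind the look-alikes: they are no part of the job. What is shaped like the bar_2 but blue or green is not meant.

How it is judged:
By the outcome, as a careful person would: the job done as asked, in the order asked, and still so for the second after the job is handed in, with the robot touching nothing.
It also fails if it takes over 72 s, if anything falls off the work surface, if the arm or the gripper's body presses on something with over 40 N, if the wrist force passes 120 N, or if a joint passes its speed limit or range.

ROBOT

A 6-joint arm with a two-finger parallel gripper is mounted at the origin on the work surface. World frame = base frame: x ahead of the robot, y to its left, z up, the work surface at z = 0. Lengths are in m, angles in rad, forces in N, time in s.
With the tool pointing down it reaches from about 0.35 to 0.775 m from the base axis. Payload 5.5 kg.
Tool frame: the origin (TCP) lies midway between the tips of the shut fingers; the grasp point (between the pads) lies 19 mm behind it; z points along the fingers, x is the direction in which the jaws open and shut, and the axes are right-handed (so a half turn about z gives the same grasp; the last joint's range is limited). The gripper opens to 85 mm and grips with 20 to 120 N. Pads are 22 mm wide; open, the fingers measure 114 mm over their backs; the gripper's body (76 mm by 85 mm) begins 54 mm behind the grasp point. The pads swing forward as they close: fully open they stand 13 mm farther back than shut.
Start: joints at [1.072, 0.313, 0.046, 1.304, 0, 1.431], TCP at [0.202, 0.538, 0.231] pointing down, gripper open.
Joint ranges: [-2.76, 2.76], [-0.86, 1.69], [-1.03, 1.26], [-2.2, 2.34], [-1.47, 1.5], [-3.14, 3.14]. Speed limits (rad/s): [2.57, 2.57, 3.14, 3.14, 3.14, 3.14].

INTERFACE

Orientations are given as a unit quaternion [w, x, y, z].
In Python, from workcell import env gives the robot as it stands.
- The arm moves only by the tool servo_tool, never from a script. Its argument "targets" is a list of rows, each an object with "xyz": the shift along the tool's x, y, z in m, a list of three; "twist": the turn, a rotation vector about the tool's x, y, z in rad, a list of three; "jaw": the opening, from 0 (shut) to 1 (fully open). A call has 1 to 12 rows; each row is the pose to reach, as a shift and turn from the pose commanded when the call began, along the tool's axes at that moment; what a row does not reach only later rows make up. A row lasts 1/12 s, in which the tool goes at most 41.7 mm and 7.16 degrees, less where a joint would pass 70% of its speed; a pose out of reach is approached as far as the arm can. A call with a gripper value outside its range is refused whole. The fingers move at their own pace and stop on an object; "squeeze" is the grip in N (left out, the last holds). Time passes only in rows, so rows that repeat a pose let the fingers close. It gives the time, the measured TCP pose, the force and the opening at its end, in the units of the state.
- env.get_state(): the state, without advancing time (a new reading comes with each control period).
- env.read_camera(name): name is "side" or "top"; returns a dict with "color" (400x640x3 uint8, red, green, blue), "depth" (400x640 float32, m along the optical axis (not along the pixel's ray), 0 where there is no reading), "fx", "fy", "cx", "cy" (pixels), "eye" and "attitude" of the camera in the world. Camera axes: x right, y down, z forward; pixel columns grow to the right and rows downward; lengths in m; the calibration is good to about 2 mm. A picture is of the moment at which its call begins.
- env.hand_in(): hands the job in, once; it reports no verdict.
The state is a dict: "clock": time; "joint_pos": joint angles; "qvel": joint speeds; "tau": joint torques, N m; "tcp_pos": TCP position; "orientation": TCP orientation; "wrist_force": force on the tool from outside, world axes, zero at the start; "ft_torque": the same for the moment, N m; "finger_gap": finger opening in m.
Only numpy, scipy, OpenCV 4.12 (cv2) and the standard library are available. Lean on these libraries where they do the work, as an engineer would, in place of code of your own. Each camera call takes 0.05 s, during which the arm holds its last target. There are 200 camera calls.

## Working session

There is one attempt and no reset: what is moved stays moved. The work goes in short steps, Python scripts to look and compute and a tool call to move; the robot and the scene stay as the last step left them, time stands still between calls to the robot, and variables do not carry over. Pictures are saved under pics/ and viewed, about 8 in all and at most 12, crops included, and the job is handed in when it is done.

Besides the shell and the picture viewer there is one more tool, called as a command line: name --argument value ..., lists and objects as JSON in quotes. servo_tool: Moves the arm, as the interface text tells. Its arguments: {"type":"object","properties":{"targets":{"type":"array","items":{"type":"object","properties":{"xyz":{"type":"array","items":{"type":"number"}},"twist":{"type":"array","items":{"type":"number"}},"jaw":{"type":"number"}}}},"squeeze":{"type":"number"}},"required":["targets"]}

```bash
ls; mkdir -p pics; cat > h.py <<'E'
import numpy as np, cv2
from scipy.spatial.transform import Rotation as R
from workcell import env
def cam(n):
    c=env.read_camera(n); q=np.array(c["attitude"]); 
    c["R"]=R.from_quat(q[[1,2,3,0]]).as_matrix() if q.size==4 else q.reshape(3,3)
    c["eye"]=np.array(c["eye"]); return c
def cloud(c):
    v,u=np.mgrid[0:400,0:640]; d=c["depth"]
    p=np.stack([(u-c["cx"])/c["fx"]*d,(v-c["cy"])/c["fy"]*d,d],-1)
    return p@c["R"].T+c["eye"]
def ray(c,u,v,z):
    d=c["R"]@np.array([(u-c["cx"])/c["fx"],(v-c["cy"])/c["fy"],1]); return c["eye"]+d*(z-c["eye"][2])/d[2]
def save(c,n): cv2.imwrite("pics/"+n+".png",c["color"][:,:,::-1])
E
python3 - <<'E'
from h import *
for n in("top","side"):
    c=cam(n); save(c,n+"0"); np.savez(n+"0.npz",**c); print(n,c["eye"],c["R"].round(3).tolist(),c["fx"],c["cx"],c["cy"])
print(env.get_state())
E
```

```text
pics
top [ 0.46760071 -0.03754869  1.11231669] [[0.002, -0.999, 0.045], [-1.0, -0.002, 0.02], [-0.02, -0.045, -0.999]] 390.2474219722358 323.52146556796947 198.56149511088202
side [ 0.48467026 -0.92647433  1.15590299] [[0.998, -0.042, 0.036], [-0.055, -0.766, 0.641], [0.001, -0.642, -0.767]] 512.0567988251378 324.90548851144484 202.25065165610278
{'clock': 0.1, 'joint_pos': array([ 1.07241437e+00,  3.13919257e-01,  4.50698699e-02,  1.30361997e+00,
       -1.18203925e-05,  1.43121955e+00]), 'qvel': array([ 2.13900270e-03, -1.79322997e-03,  3.52666111e-03,  3.75077289e-05,
       -9.53938780e-04, -1.52955191e-03]), 'tau': array([ 3.41296778e-03, -4.81725740e+01,  2.99243993e+01,  1.27940890e-02,
       -8.07467245e-05, -8.17347512e-06]), 'tcp_pos': array([0.20168495, 0.53796069, 0.23049221]), 'orientation': array([ 3.81452134e-04,  8.21935157e-01,  5.69580458e-01, -7.44505203e-04]), 'wrist_force': array([-0.51743386, -0.27076874, -0.13564705]), 'ft_torque': array([ 0.00755657, -0.00012115,  0.05626047]), 'finger_gap': 0.08510235751456212}
```

View pics/top0.png

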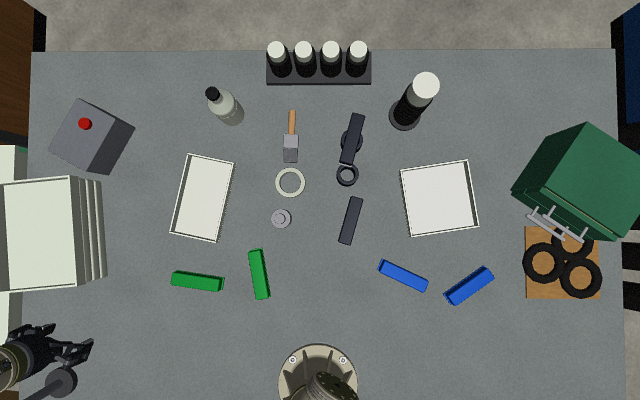

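View pics/side0.png

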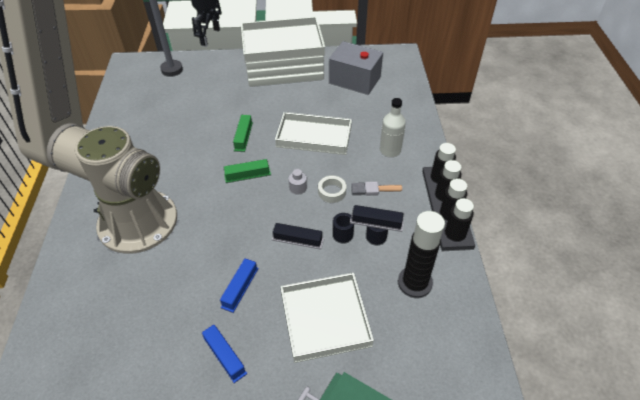

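The top view shows four black candidates. The bars are at (352,138), lying over a sleeve at about (350,142), and at (350,220) on the bench. The free sleeve is at (347,175). Look-alikes are blue (403,275) and (470,286), green (197,281) and (258,274), the rings on the right, and the capped jars at (320,60); none are meant. The core is at (281,218), the long tray at (203,197) and the square tray at (440,198). Next I measure and take an enlarged crop.

```bash
cat > m.py <<'E'
from h import *
def dark(c,lo,hi,p):  # dark pixels whose point lies in box
    m=(c["color"].max(-1)<75)&(c["depth"]>0)
    return m&np.all((p>lo)&(p<hi),-1)
def rect(P):
    (x,y),(a,b),t=cv2.minAreaRect((P[:,:2]*1000).astype(np.float32))
    if a<b:a,b,t=b,a,t+90
    return round(x,1),round(y,1),round(a,1),round(b,1),round((t+90)%180-90,1)
E
python3 - <<'E'
from m import *
for n in("top0","side0"):
    c=dict(np.load(n+".npz")); p=cloud(c); print(n)
    m=(p[...,2]>.012)&(p[...,2]<.14)&(p[...,0]>.33)&(p[...,0]<.85)&(abs(p[...,1])<.5)
    k,l,s,_=cv2.connectedComponentsWithStats(m.astype(np.uint8))
    for i in range(1,k):
        if s[i,4]<60: continue
        P=p[l==i]; z=np.percentile(P[:,2],95); T=P[P[:,2]>z-.008]
        print(s[i],c["color"][l==i].mean(0).astype(int),"z95 %.3f"%z,"top",rect(T),"all",rect(P))
c=dict(np.load("side0.npz"))
cv2.imwrite("pics/crop1.png",cv2.resize(c["color"][165:285,250:430,::-1],None,fx=4.4,fy=4.4,interpolation=cv2.INTER_CUBIC))
E
```

```text
top0
[266  81 106   4 227] [47 48 49] z95 0.024 top (847.5, -0.5, 298.8, 4.9, -90.0) all (847.5, -0.2, 299.4, 5.0, -89.9)
[208  89  36  37 598] [117 122 112] z95 0.137 top (757.7, 244.6, 63.7, 57.6, -39.9) all (757.1, 243.7, 70.0, 59.7, -39.9)
[389  99  34  31 478] [27 27 27] z95 0.131 top (737.1, -234.5, 63.7, 22.4, 62.5) all (748.5, -238.6, 88.0, 66.6, 56.0)
[283 110  16  53 561] [135 125 115] z95 0.023 top (695.5, 79.2, 146.8, 40.3, 0.2) all (695.2, 77.6, 148.4, 41.8, -4.3)
[ 336  113   29   73 1102] [45 48 56] z95 0.108 top (671.3, -91.2, 134.7, 35.8, -15.1) all (645.4, -88.8, 186.5, 58.8, -7.4)
[169 153  67  90 922] [138 142 132] z95 0.038 top (519.1, 324.4, 230.1, 136.5, -12.2) all (519.1, 324.3, 230.1, 136.6, -12.2)
[399 159  81  78 851] [142 146 137] z95 0.038 top (519.0, -334.1, 190.8, 190.0, -81.1) all (519.1, -334.0, 191.3, 189.9, -81.0)
[275 167  30  31 378] [176 180 165] z95 0.034 top (563.9, 78.6, 81.7, 81.1, -0.1) all (562.0, 78.3, 83.0, 81.2, 45.5)
[338 196  25  49 647] [56 59 67] z95 0.043 top (456.5, -90.0, 133.7, 35.9, -15.8) all (456.5, -89.9, 133.6, 36.0, -15.8)

[... 1129 characters left out ...]
.023 top (693.5, 74.1, 149.8, 44.6, -0.9) all (693.5, 75.7, 149.8, 47.5, 0.4)
[ 332  205   71   39 1799] [41 42 49] z95 0.106 top (668.7, -92.7, 133.4, 40.5, -14.0) all (643.0, -98.0, 187.1, 65.0, -13.7)
[272 223  50  24 777] [39 41 49] z95 0.042 top (454.5, -92.3, 132.0, 40.3, -16.7) all (454.5, -93.7, 133.6, 43.0, -16.7)
[399 252  36  45 868] [31 31 32] z95 0.134 top (747.3, -266.8, 64.8, 26.5, -23.0) all (753.0, -257.6, 84.2, 66.6, -20.6)
[249 260   8  20  93] [ 36  65 140] z95 0.043 top (337.2, -197.4, 43.0, 14.7, 86.0) all (337.4, -199.1, 46.2, 15.5, 86.0)
[ 280  273   93   88 1289] [168 172 166] z95 0.037 top (517.5, -335.4, 193.9, 190.7, -81.0) all (517.5, -335.2, 194.2, 190.7, -81.0)
```

View pics/crop1.png

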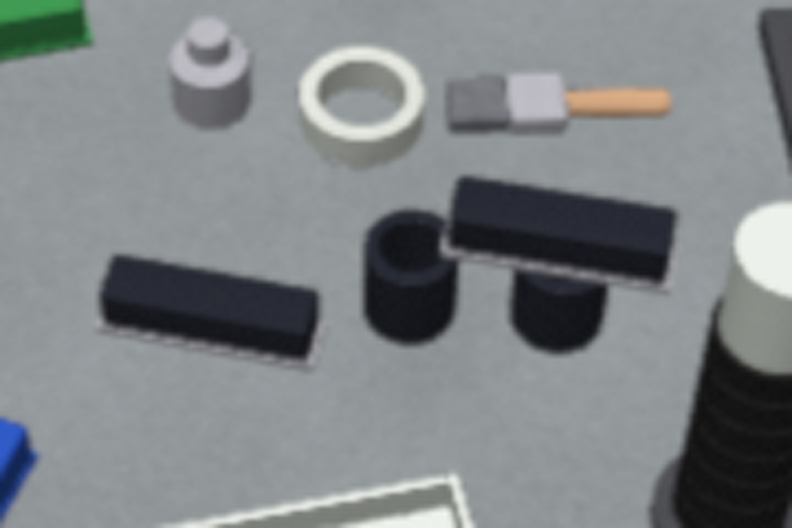

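The crop confirms it. The black bar with a steel edge lies on the far sleeve, crop (560,230). The free sleeve is at crop (410,270), and the second black bar lies on the bench at crop (210,305). The core at crop (210,75) is grey metal.

```bash
python3 - <<'E'
from m import *
for n in("top0","side0"):
    c=dict(np.load(n+".npz")); p=cloud(c)
    m=dark(c,[.53,-.14,.058],[.598,-.03,.072],p)
    P=p[m]; (x,y),r=cv2.minEnclosingCircle((P[:,:2]*1000).astype(np.float32)); print(n,"sleeve",m.sum(),x,y,r,P[:,2].mean(), rect(P))
    m=dark(c,[.6,-.15,.01],[.74,-.03,.055],p); P=p[m]; print("under",m.sum(),P.min(0),P.max(0))
    m=(p[...,2]>.01)&(p[...,2]<.3)&(p[...,0]>.6)&(p[...,0]<.8)&(p[...,1]<-.15)&(p[...,1]>-.35)
    print("mandrel",p[m].min(0),p[m].max(0))
E
```

```text
top0 sleeve 140 581.2720336914062 -80.53327178955078 29.335874557495117 0.06505334683660355 (575.7, -81.4, 56.8, 43.9, -89.5)
under 30 [ 0.60029157 -0.11680919  0.01045254] [ 0.67372063 -0.06431124  0.05224864]
mandrel [ 0.60026899 -0.34793471  0.01001442] [ 0.796786   -0.20110176  0.2649167 ]
side0 sleeve 138 578.120849609375 -83.64328002929688 30.4841365814209 0.06401045597417569 (575.0, -84.1, 59.2, 44.2, -88.1)
under 228 [ 0.60117934 -0.12612255  0.01000156] [ 0.70114085 -0.07039889  0.05489658]
mandrel [ 0.60007391 -0.34859519  0.0100136 ] [ 0.79936336 -0.21320344  0.26421958]
```

servo_tool --targets '[{"xyz": [0, 0, -0.01], "twist": [0, 0, -0.098], "jaw": 1}, {"xyz": [0, 0, -0.01], "twist": [0, 0, -0.098], "jaw": 1}]' --squeeze 50

```text
clock: 0.27
tcp_pos: [0.2021, 0.5386, 0.2421]
orientation: [-0.0, 0.792, 0.61, 0.0]
wrist_force: [-0.0, 0.3, 0.7]
finger_gap: 0.0854
```

```bash
cat > d.py <<'E'
import sys
from h import *
s=env.get_state(); q=s["orientation"]; M=R.from_quat(np.array(q)[[1,2,3,0]])
p=np.array(s["tcp_pos"]); yaw=np.degrees(np.arctan2(M.as_matrix()[1,0],M.as_matrix()[0,0]))
print("tcp",p.round(4),"yaw",yaw.round(2),"gap",round(s["finger_gap"],4),"t",s["clock"])
for a in sys.argv[1:]:
    x,y,z,w=map(float,a.split(","))
    print(a,"xyz",M.inv().apply(np.array([x,y,z])-p).round(4),"twz",-np.radians((w-yaw+90)%180-90).round(3))
E
python3 d.py .67,-.092,.2,75 .67,-.092,.073,75
```

```text
tcp [0.2021 0.5386 0.2421] yaw 75.2 gap 0.0854 t 0.2667
.67,-.092,.2,75 xyz [-0.4902  0.6135  0.0418] twz 0.003
.67,-.092,.073,75 xyz [-0.4903  0.6135  0.1688] twz 0.003
```

servo_tool --targets '[{"xyz": [-0.4902, 0.6135, 0.0418], "jaw": 1}, {"xyz": [-0.4902, 0.6135, 0.0418], "jaw": 1}, {"xyz": [-0.4902, 0.6135, 0.0418], "jaw": 1}, {"xyz": [-0.4902, 0.6135, 0.0418], "jaw": 1}, {"xyz": [-0.4902, 0.6135, 0.0418], "jaw": 1}, {"xyz": [-0.4902, 0.6135, 0.0418], "jaw": 1}, {"xyz": [-0.4902, 0.6135, 0.0418], "jaw": 1}, {"xyz": [-0.4902, 0.6135, 0.0418], "jaw": 1}, {"xyz": [-0.4902, 0.6135, 0.0418], "jaw": 1}, {"xyz": [-0.4902, 0.6135, 0.0418], "jaw": 1}, {"xyz": [-0.4902, 0.6135, 0.0418], "jaw": 1}, {"xyz": [-0.4902, 0.6135, 0.0418], "jaw": 1}]'

```text
schema error: expected keys xyz, twist, jaw
```

```bash
python3 d.py .67,-.092,.2,75
```

```text
tcp [0.2021 0.5386 0.2421] yaw 75.2 gap 0.0854 t 0.2667
.67,-.092,.2,75 xyz [-0.4902  0.6135  0.0418] twz 0.003
```

servo_tool --targets '[{"xyz": [-0.49, 0.613, 0.042], "twist": [0, 0, 0], "jaw": 1}, {"xyz": [-0.49, 0.613, 0.042], "twist": [0, 0, 0], "jaw": 1}, {"xyz": [-0.49, 0.613, 0.042], "twist": [0, 0, 0], "jaw": 1}, {"xyz": [-0.49, 0.613, 0.042], "twist": [0, 0, 0], "jaw": 1}, {"xyz": [-0.49, 0.613, 0.042], "twist": [0, 0, 0], "jaw": 1}, {"xyz": [-0.49, 0.613, 0.042], "twist": [0, 0, 0], "jaw": 1}, {"xyz": [-0.49, 0.613, 0.042], "twist": [0, 0, 0], "jaw": 1}, {"xyz": [-0.49, 0.613, 0.042], "twist": [0, 0, 0], "jaw": 1}, {"xyz": [-0.49, 0.613, 0.042], "twist": [0, 0, 0], "jaw": 1}, {"xyz": [-0.49, 0.613, 0.042], "twist": [0, 0, 0], "jaw": 1}]'

```text
clock: 1.1
tcp_pos: [0.4497, 0.2018, 0.2188]
orientation: [-0.0, 0.794, 0.608, 0.0]
wrist_force: [0.7, 0.3, 0.2]
finger_gap: 0.0857
```

```bash
python3 d.py .67,-.092,.2,75
```

```text
tcp [0.4497 0.2018 0.2188] yaw 74.91 gap 0.0857 t 1.1
.67,-.092,.2,75 xyz [-0.2263  0.2892  0.0187] twz -0.002
```

servo_tool --targets '[{"xyz": [-0.226, 0.289, 0.019], "twist": [0, 0, 0], "jaw": 1}, {"xyz": [-0.226, 0.289, 0.019], "twist": [0, 0, 0], "jaw": 1}, {"xyz": [-0.226, 0.289, 0.019], "twist": [0, 0, 0], "jaw": 1}, {"xyz": [-0.226, 0.289, 0.019], "twist": [0, 0, 0], "jaw": 1}, {"xyz": [-0.226, 0.289, 0.019], "twist": [0, 0, 0], "jaw": 1}, {"xyz": [-0.226, 0.289, 0.019], "twist": [0, 0, 0], "jaw": 1}, {"xyz": [-0.226, 0.289, 0.019], "twist": [0, 0, 0], "jaw": 1}, {"xyz": [-0.226, 0.289, 0.019], "twist": [0, 0, 0], "jaw": 1}, {"xyz": [-0.226, 0.289, 0.019], "twist": [0, 0, 0], "jaw": 1}, {"xyz": [-0.226, 0.289, 0.019], "twist": [0, 0, 0], "jaw": 1}, {"xyz": [-0.226, 0.289, 0.019], "twist": [0, 0, 0], "jaw": 1}]'

```text
clock: 2.02
tcp_pos: [0.6701, -0.0912, 0.1979]
orientation: [-0.001, 0.795, 0.607, -0.001]
wrist_force: [0.3, -0.0, -0.3]
finger_gap: 0.0855
```

```bash
python3 d.py .67,-.092,.073,75
```

```text
tcp [ 0.6701 -0.0912  0.1979] yaw 74.77 gap 0.0855 t 2.0167
.67,-.092,.073,75 xyz [-0.0008  0.0004  0.1249] twz -0.004
```

servo_tool --targets '[{"xyz": [-0.001, 0, 0.03], "twist": [0, 0, 0], "jaw": 1}, {"xyz": [-0.001, 0, 0.06], "twist": [0, 0, 0], "jaw": 1}, {"xyz": [-0.001, 0, 0.085], "twist": [0, 0, 0], "jaw": 1}, {"xyz": [-0.001, 0, 0.105], "twist": [0, 0, 0], "jaw": 1}, {"xyz": [-0.001, 0, 0.118], "twist": [0, 0, 0], "jaw": 1}, {"xyz": [-0.001, 0, 0.124], "twist": [0, 0, 0], "jaw": 1}, {"xyz": [-0.001, 0, 0.124], "twist": [0, 0, 0], "jaw": 0.5}, {"xyz": [-0.001, 0, 0.124], "twist": [0, 0, 0], "jaw": 0.45}, {"xyz": [-0.001, 0, 0.124], "twist": [0, 0, 0], "jaw": 0.3}, {"xyz": [-0.001, 0, 0.124], "twist": [0, 0, 0], "jaw": 0.3}, {"xyz": [-0.001, 0, 0.124], "twist": [0, 0, 0], "jaw": 0.3}, {"xyz": [-0.001, 0, 0.124], "twist": [0, 0, 0], "jaw": 0.3}]'

```text
clock: 3.02
tcp_pos: [0.6707, -0.0906, 0.0778]
orientation: [0.001, 0.793, 0.609, 0.001]
wrist_force: [-1.3, -1.4, 5.1]
finger_gap: 0.0355
```

```bash
python3 d.py .67,-.092,.16,75
```

```text
tcp [ 0.6707 -0.0906  0.0778] yaw 75.04 gap 0.0355 t 3.0167
.67,-.092,.16,75 xyz [-0.0015 -0.     -0.0822] twz 0.001
```

servo_tool --targets '[{"xyz": [0, 0, -0.005], "twist": [0, 0, 0], "jaw": 0.2}, {"xyz": [0, 0, -0.015], "twist": [0, 0, 0], "jaw": 0.2}, {"xyz": [0, 0, -0.03], "twist": [0, 0, 0], "jaw": 0.2}, {"xyz": [0, 0, -0.045], "twist": [0, 0, 0], "jaw": 0.2}, {"xyz": [0, 0, -0.06], "twist": [0, 0, 0], "jaw": 0.2}, {"xyz": [0, 0, -0.07], "twist": [0, 0, 0], "jaw": 0.2}, {"xyz": [0, 0, -0.075], "twist": [0, 0, 0], "jaw": 0.2}, {"xyz": [0, 0, -0.075], "twist": [0, 0, 0], "jaw": 0.2}]'

```text
clock: 3.68
tcp_pos: [0.6703, -0.0903, 0.1525]
orientation: [0.001, 0.793, 0.609, 0.001]
wrist_force: [0.5, -0.5, -3.3]
finger_gap: 0.0355
```

```bash
python3 d.py .513,-.303,.13,99; python3 - <<'E'
from h import *
print(env.get_state()["wrist_force"].round(1))
c=cam("side"); p=cloud(c); np.savez("side1.npz",**c)
cv2.imwrite("pics/grip1.png",cv2.resize(c["color"][130:290,230:470,::-1],None,fx=3.3,fy=3.3))
E
```

```text
tcp [ 0.6703 -0.0903  0.1525] yaw 75.06 gap 0.0355 t 3.6833
.513,-.303,.13,99 xyz [-0.246  -0.0972  0.0222] twz -0.418
[ 0.5 -0.5 -3.3]
```

View pics/grip1.png

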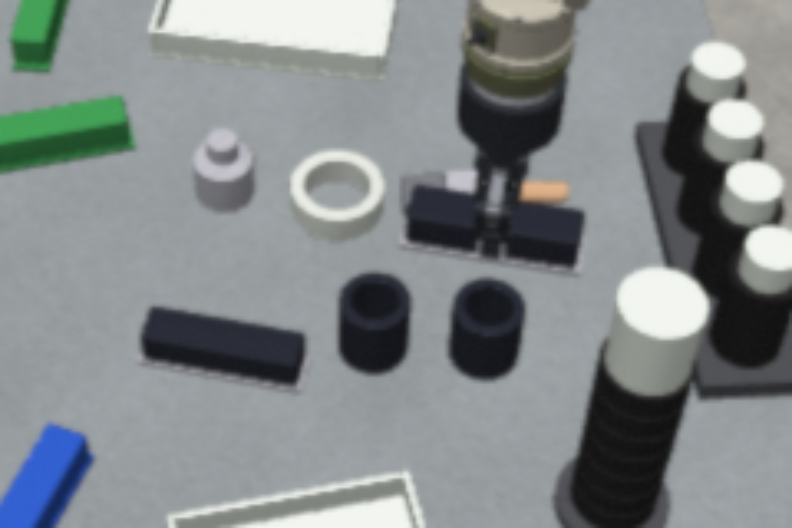

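The bar hangs level in the jaws at (495,225), and both sleeves stand at (373,325) and (487,330). I carry the bar to the square tray.

servo_tool --targets '[{"xyz": [-0.01, -0.004, 0], "twist": [0, 0, -0.02], "jaw": 0.2}, {"xyz": [-0.035, -0.014, 0], "twist": [0, 0, -0.06], "jaw": 0.2}, {"xyz": [-0.065, -0.026, 0], "twist": [0, 0, -0.11], "jaw": 0.2}, {"xyz": [-0.1, -0.04, 0], "twist": [0, 0, -0.17], "jaw": 0.2}, {"xyz": [-0.135, -0.053, 0], "twist": [0, 0, -0.23], "jaw": 0.2}, {"xyz": [-0.17, -0.067, 0], "twist": [0, 0, -0.29], "jaw": 0.2}, {"xyz": [-0.2, -0.079, 0.01], "twist": [0, 0, -0.34], "jaw": 0.2}, {"xyz": [-0.225, -0.089, 0.02], "twist": [0, 0, -0.38], "jaw": 0.2}, {"xyz": [-0.24, -0.095, 0.03], "twist": [0, 0, -0.41], "jaw": 0.2}, {"xyz": [-0.246, -0.097, 0.04], "twist": [0, 0, -0.418], "jaw": 0.2}, {"xyz": [-0.246, -0.097, 0.05], "twist": [0, 0, -0.418], "jaw": 0.2}, {"xyz": [-0.246, -0.097, 0.055], "twist": [0, 0, -0.418], "jaw": 0.2}]'

```text
clock: 4.73
tcp_pos: [0.5118, -0.3019, 0.0937]
orientation: [-0.002, 0.65, 0.76, 0.0]
wrist_force: [-0.2, 1.0, -3.9]
finger_gap: 0.0355
```

```bash
python3 d.py .513,-.303,.02,99; python3 - <<'E'
from m import *
c=dict(np.load("side1.npz")); p=cloud(c)
for lo,hi in((.53,.615),(.625,.72)):
    P=p[dark(c,[lo,-.15,.058],[hi,-.03,.072],p)]; (x,y),r=cv2.minEnclosingCircle((P[:,:2]*1000).astype(np.float32)); print(len(P),x,y,r)
E
```

```text
tcp [ 0.5118 -0.3019  0.0937] yaw 98.95 gap 0.0355 t 4.7333
.513,-.303,.02,99 xyz [-0.0015  0.0012  0.0737] twz -0.001
183 579.8961181640625 -82.34814453125 30.965347290039062
188 673.2504272460938 -94.91265106201172 31.241838455200195
```

servo_tool --targets '[{"xyz": [-0.001, 0.001, 0.01], "twist": [0, 0, 0], "jaw": 0.2}, {"xyz": [-0.001, 0.001, 0.025], "twist": [0, 0, 0], "jaw": 0.2}, {"xyz": [-0.001, 0.001, 0.04], "twist": [0, 0, 0], "jaw": 0.2}, {"xyz": [-0.001, 0.001, 0.053], "twist": [0, 0, 0], "jaw": 0.2}, {"xyz": [-0.001, 0.001, 0.063], "twist": [0, 0, 0], "jaw": 0.2}, {"xyz": [-0.001, 0.001, 0.069], "twist": [0, 0, 0], "jaw": 0.2}, {"xyz": [-0.001, 0.001, 0.072], "twist": [0, 0, 0], "jaw": 0.2}, {"xyz": [-0.001, 0.001, 0.074], "twist": [0, 0, 0], "jaw": 0.2}, {"xyz": [-0.001, 0.001, 0.075], "twist": [0, 0, 0], "jaw": 0.2}, {"xyz": [-0.001, 0.001, 0.075], "twist": [0, 0, 0], "jaw": 0.2}]'

```text
clock: 5.57
tcp_pos: [0.5141, -0.3039, 0.0214]
orientation: [0.0, 0.649, 0.76, 0.0]
wrist_force: [0.4, 0.7, -2.9]
finger_gap: 0.0355
```

servo_tool --targets '[{"xyz": [0, 0, 0.001], "twist": [0, 0, 0], "jaw": 0.2}, {"xyz": [0, 0, 0.002], "twist": [0, 0, 0], "jaw": 0.2}, {"xyz": [0, 0, 0.003], "twist": [0, 0, 0], "jaw": 0.2}, {"xyz": [0, 0, 0.003], "twist": [0, 0, 0], "jaw": 0.2}]'

```text
clock: 5.9
tcp_pos: [0.5136, -0.3038, 0.018]
orientation: [0.0, 0.649, 0.76, 0.0]
wrist_force: [0.2, 0.2, -3.7]
finger_gap: 0.0353
```

servo_tool --targets '[{"xyz": [0, 0, 0.001], "twist": [0, 0, 0], "jaw": 0.2}, {"xyz": [0, 0, 0.002], "twist": [0, 0, 0], "jaw": 0.2}, {"xyz": [0, 0, 0.002], "twist": [0, 0, 0], "jaw": 0.2}]'

```text
clock: 6.15
tcp_pos: [0.5137, -0.3038, 0.0177]
orientation: [0.0, 0.649, 0.76, 0.0]
wrist_force: [-4.1, 1.9, 8.4]
finger_gap: 0.0347
```

Contact came at the predicted height, so I release.

servo_tool --targets '[{"xyz": [0, 0, -0.001], "twist": [0, 0, 0], "jaw": 0.45}, {"xyz": [0, 0, -0.001], "twist": [0, 0, 0], "jaw": 0.58}, {"xyz": [0, 0, -0.001], "twist": [0, 0, 0], "jaw": 0.62}, {"xyz": [0, 0, -0.01], "twist": [0, 0, 0], "jaw": 0.62}, {"xyz": [0, 0, -0.025], "twist": [0, 0, 0], "jaw": 0.62}, {"xyz": [0, 0, -0.05], "twist": [0, 0, 0], "jaw": 0.7}, {"xyz": [0, 0, -0.085], "twist": [0, 0, 0], "jaw": 1}, {"xyz": [0, 0, -0.12], "twist": [0, 0, 0], "jaw": 1}, {"xyz": [0, 0, -0.14], "twist": [0, 0, 0], "jaw": 1}, {"xyz": [0, 0, -0.14], "twist": [0, 0, 0], "jaw": 1}]'

```text
clock: 6.98
tcp_pos: [0.5163, -0.3058, 0.1624]
orientation: [0.005, 0.649, 0.76, 0.0]
wrist_force: [-0.4, -0.8, -0.4]
finger_gap: 0.0853
```

```bash
python3 d.py .580,-.082,.16,77.9 .580,-.082,.032,77.9
```

```text
tcp [ 0.5163 -0.3058  0.1624] yaw 99.01 gap 0.0853 t 6.9833
.580,-.082,.16,77.9 xyz [0.211  0.0979 0.0016] twz 0.368
.580,-.082,.032,77.9 xyz [0.212  0.097  0.1296] twz 0.368
```

servo_tool --targets '[{"xyz": [0.03, 0.014, 0], "twist": [0, 0, 0.05], "jaw": 1}, {"xyz": [0.068, 0.031, 0], "twist": [0, 0, 0.12], "jaw": 1}, {"xyz": [0.105, 0.048, 0], "twist": [0, 0, 0.19], "jaw": 1}, {"xyz": [0.143, 0.066, 0], "twist": [0, 0, 0.26], "jaw": 1}, {"xyz": [0.175, 0.081, 0], "twist": [0, 0, 0.32], "jaw": 1}, {"xyz": [0.2, 0.092, 0], "twist": [0, 0, 0.36], "jaw": 1}, {"xyz": [0.212, 0.097, 0], "twist": [0, 0, 0.368], "jaw": 1}, {"xyz": [0.212, 0.097, 0.02], "twist": [0, 0, 0.368], "jaw": 1}, {"xyz": [0.212, 0.097, 0.045], "twist": [0, 0, 0.368], "jaw": 1}, {"xyz": [0.212, 0.097, 0.06], "twist": [0, 0, 0.368], "jaw": 1}, {"xyz": [0.212, 0.097, 0.06], "twist": [0, 0, 0.368], "jaw": 1}]'

```text
clock: 7.9
tcp_pos: [0.5734, -0.078, 0.0921]
orientation: [-0.003, 0.777, 0.629, -0.002]
wrist_force: [-2.0, -0.4, -0.2]
finger_gap: 0.0855
```

```bash
python3 d.py .580,-.082,.032,77.9
```

```text
tcp [ 0.5734 -0.078   0.0921] yaw 77.96 gap 0.0855 t 7.9
.580,-.082,.032,77.9 xyz [-0.0026  0.0077  0.06  ] twz 0.001
```

servo_tool --targets '[{"xyz": [-0.002, 0.004, 0], "twist": [0, 0, 0], "jaw": 1}, {"xyz": [-0.002, 0.004, 0], "twist": [0, 0, 0], "jaw": 1}, {"xyz": [-0.002, 0.004, 0], "twist": [0, 0, 0], "jaw": 1}]'

```text
clock: 8.15
tcp_pos: [0.581, -0.0826, 0.0974]
orientation: [0.001, 0.778, 0.629, 0.001]
wrist_force: [0.3, -0.7, 0.6]
finger_gap: 0.0853
```

```bash
python3 d.py .580,-.082,.032,77.9
```

```text
tcp [ 0.581  -0.0826  0.0974] yaw 77.9 gap 0.0853 t 8.15
.580,-.082,.032,77.9 xyz [ 0.0004 -0.0013  0.0654] twz -0.0
```

servo_tool --targets '[{"xyz": [0, -0.001, 0.02], "twist": [0, 0, 0], "jaw": 1}, {"xyz": [0, -0.001, 0.045], "twist": [0, 0, 0], "jaw": 1}, {"xyz": [0, -0.001, 0.065], "twist": [0, 0, 0], "jaw": 1}, {"xyz": [0, -0.001, 0.074], "twist": [0, 0, 0], "jaw": 1}, {"xyz": [0, -0.001, 0.075], "twist": [0, 0, 0], "jaw": 1}, {"xyz": [0, -0.001, 0.075], "twist": [0, 0, 0], "jaw": 1}, {"xyz": [0, -0.001, 0.075], "twist": [0, 0, 0], "jaw": 0.75}, {"xyz": [0, -0.001, 0.075], "twist": [0, 0, 0], "jaw": 0.6}, {"xyz": [0, -0.001, 0.075], "twist": [0, 0, 0], "jaw": 0.55}, {"xyz": [0, -0.001, 0.075], "twist": [0, 0, 0], "jaw": 0.55}, {"xyz": [0, -0.001, 0.075], "twist": [0, 0, 0], "jaw": 0.55}]' --squeeze 35

```text
clock: 9.07
tcp_pos: [0.5802, -0.0821, 0.0227]
orientation: [0.001, 0.778, 0.629, 0.001]
wrist_force: [0.1, -0.2, 6.4]
finger_gap: 0.0579
```

```bash
python3 d.py
```

```text
tcp [ 0.5802 -0.0821  0.0227] yaw 77.93 gap 0.0579 t 9.0667
```

servo_tool --targets '[{"xyz": [0, 0, -0.005], "twist": [0, 0, 0], "jaw": 0.5}, {"xyz": [0, 0, -0.02], "twist": [0, 0, 0], "jaw": 0.5}, {"xyz": [0, 0, -0.045], "twist": [0, 0, 0], "jaw": 0.5}, {"xyz": [0, 0, -0.075], "twist": [0, 0, 0], "jaw": 0.5}, {"xyz": [0.015, -0.004, -0.095], "twist": [0, 0, 0], "jaw": 0.5}, {"xyz": [0.04, -0.01, -0.105], "twist": [0, 0, 0], "jaw": 0.5}, {"xyz": [0.075, -0.02, -0.11], "twist": [0, 0, 0], "jaw": 0.5}, {"xyz": [0.11, -0.029, -0.11], "twist": [0, 0, 0], "jaw": 0.5}, {"xyz": [0.145, -0.038, -0.11], "twist": [0, 0, 0], "jaw": 0.5}, {"xyz": [0.18, -0.047, -0.11], "twist": [0, 0, 0], "jaw": 0.5}, {"xyz": [0.215, -0.056, -0.11], "twist": [0, 0, 0], "jaw": 0.5}, {"xyz": [0.25, -0.065, -0.11], "twist": [0, 0, 0], "jaw": 0.5}]'

```text
clock: 10.07
tcp_pos: [0.5668, 0.178, 0.1312]
orientation: [-0.0, 0.778, 0.629, -0.0]
wrist_force: [0.7, 0.3, -0.8]
finger_gap: 0.058
```

servo_tool --targets '[{"xyz": [0.03, -0.008, 0], "twist": [0, 0, 0], "jaw": 0.5}, {"xyz": [0.065, -0.017, 0], "twist": [0, 0, 0], "jaw": 0.5}, {"xyz": [0.095, -0.025, 0], "twist": [0, 0, 0], "jaw": 0.5}, {"xyz": [0.118, -0.031, 0], "twist": [0, 0, 0], "jaw": 0.5}, {"xyz": [0.13, -0.034, 0], "twist": [0, 0, 0], "jaw": 0.5}, {"xyz": [0.134, -0.036, 0.01], "twist": [0, 0, 0], "jaw": 0.5}, {"xyz": [0.134, -0.036, 0.03], "twist": [0, 0, 0], "jaw": 0.5}, {"xyz": [0.134, -0.036, 0.05], "twist": [0, 0, 0], "jaw": 0.5}, {"xyz": [0.134, -0.036, 0.05], "twist": [0, 0, 0], "jaw": 0.5}, {"xyz": [0.134, -0.036, 0.05], "twist": [0, 0, 0], "jaw": 0.5}, {"xyz": [0.134, -0.036, 0.05], "twist": [0, 0, 0], "jaw": 0.5}]'

```text
clock: 10.98
tcp_pos: [0.5607, 0.3139, 0.0815]
orientation: [0.0, 0.778, 0.628, -0.0]
wrist_force: [-0.1, 0.5, -0.8]
finger_gap: 0.0581
```

```bash
python3 d.py .562,.3145,.0277,77.9
```

```text
tcp [0.5607 0.3139 0.0815] yaw 77.85 gap 0.0581 t 10.9833
.562,.3145,.0277,77.9 xyz [0.0008 0.0011 0.0538] twz -0.001
```

servo_tool --targets '[{"xyz": [0.001, 0.001, 0.015], "twist": [0, 0, 0], "jaw": 0.5}, {"xyz": [0.001, 0.001, 0.03], "twist": [0, 0, 0], "jaw": 0.5}, {"xyz": [0.001, 0.001, 0.042], "twist": [0, 0, 0], "jaw": 0.5}, {"xyz": [0.001, 0.001, 0.049], "twist": [0, 0, 0], "jaw": 0.5}, {"xyz": [0.001, 0.001, 0.051], "twist": [0, 0, 0], "jaw": 0.5}, {"xyz": [0.001, 0.001, 0.052], "twist": [0, 0, 0], "jaw": 0.5}, {"xyz": [0.001, 0.001, 0.053], "twist": [0, 0, 0], "jaw": 0.5}, {"xyz": [0.001, 0.001, 0.053], "twist": [0, 0, 0], "jaw": 0.5}, {"xyz": [0.001, 0.001, 0.053], "twist": [0, 0, 0], "jaw": 0.5}]'

```text
clock: 11.73
tcp_pos: [0.562, 0.3159, 0.0288]
orientation: [0.0, 0.778, 0.629, 0.001]
wrist_force: [0.3, -0.6, -1.3]
finger_gap: 0.058
```

servo_tool --targets '[{"xyz": [0, 0, 0.001], "twist": [0, 0, 0], "jaw": 0.5}, {"xyz": [0, 0, 0.0015], "twist": [0, 0, 0], "jaw": 0.5}, {"xyz": [0, 0, 0.002], "twist": [0, 0, 0], "jaw": 0.5}, {"xyz": [0, 0, 0.002], "twist": [0, 0, 0], "jaw": 0.5}]'

```text
clock: 12.07
tcp_pos: [0.5621, 0.316, 0.0278]
orientation: [0.0, 0.778, 0.629, 0.001]
wrist_force: [-3.6, -0.7, 6.8]
finger_gap: 0.0583
```

servo_tool --targets '[{"xyz": [0, 0, 0], "twist": [0, 0, 0], "jaw": 0.75}, {"xyz": [0, 0, 0], "twist": [0, 0, 0], "jaw": 0.85}, {"xyz": [0, 0, 0], "twist": [0, 0, 0], "jaw": 0.86}, {"xyz": [0, 0, -0.005], "twist": [0, 0, 0], "jaw": 0.86}, {"xyz": [0, 0, -0.02], "twist": [0, 0, 0], "jaw": 0.86}, {"xyz": [0, 0, -0.045], "twist": [0, 0, 0], "jaw": 0.86}, {"xyz": [0, 0, -0.08], "twist": [0, 0, 0], "jaw": 1}, {"xyz": [0, 0, -0.11], "twist": [0, 0, 0], "jaw": 1}, {"xyz": [0, 0, -0.13], "twist": [0, 0, 0], "jaw": 1}, {"xyz": [0, 0, -0.13], "twist": [0, 0, 0], "jaw": 1}, {"xyz": [0, 0, -0.13], "twist": [0, 0, 0], "jaw": 1}, {"xyz": [0, 0, -0.13], "twist": [0, 0, 0], "jaw": 1}]'

```text
clock: 13.07
tcp_pos: [0.5612, 0.3155, 0.1554]
orientation: [-0.0, 0.778, 0.629, -0.0]
wrist_force: [-0.4, -0.5, -0.2]
finger_gap: 0.0856
```

```bash
python3 d.py .673,-.095,.15,77.9 .673,-.095,.0227,77.9
```

```text
tcp [0.5612 0.3155 0.1554] yaw 77.92 gap 0.0856 t 13.0667
.673,-.095,.15,77.9 xyz [-0.378   0.1953  0.0054] twz 0.0
.673,-.095,.0227,77.9 xyz [-0.3779  0.1954  0.1327] twz 0.0
```

servo_tool --targets '[{"xyz": [-0.03, 0.0155, 0], "twist": [0, 0, 0], "jaw": 1}, {"xyz": [-0.066, 0.034, 0], "twist": [0, 0, 0], "jaw": 1}, {"xyz": [-0.102, 0.053, 0], "twist": [0, 0, 0], "jaw": 1}, {"xyz": [-0.138, 0.071, 0], "twist": [0, 0, 0], "jaw": 1}, {"xyz": [-0.174, 0.09, 0], "twist": [0, 0, 0], "jaw": 1}, {"xyz": [-0.21, 0.108, 0], "twist": [0, 0, 0], "jaw": 1}, {"xyz": [-0.246, 0.127, 0], "twist": [0, 0, 0], "jaw": 1}, {"xyz": [-0.282, 0.146, 0], "twist": [0, 0, 0], "jaw": 1}, {"xyz": [-0.318, 0.164, 0], "twist": [0, 0, 0], "jaw": 1}, {"xyz": [-0.348, 0.18, 0], "twist": [0, 0, 0], "jaw": 1}, {"xyz": [-0.37, 0.191, 0], "twist": [0, 0, 0], "jaw": 1}, {"xyz": [-0.378, 0.195, 0], "twist": [0, 0, 0], "jaw": 1}]'

```text
clock: 14.07
tcp_pos: [0.6727, -0.0989, 0.1533]
orientation: [-0.001, 0.779, 0.627, -0.001]
wrist_force: [-0.2, -0.5, 0.2]
finger_gap: 0.085
```

servo_tool --targets '[{"xyz": [0, 0, 0.02], "twist": [0, 0, 0], "jaw": 1}, {"xyz": [0, 0, 0.045], "twist": [0, 0, 0], "jaw": 1}, {"xyz": [0, 0, 0.055], "twist": [0, 0, 0], "jaw": 1}, {"xyz": [0, 0, 0.055], "twist": [0, 0, 0], "jaw": 1}, {"xyz": [0, 0, 0.055], "twist": [0, 0, 0], "jaw": 1}]'

```text
clock: 14.48
tcp_pos: [0.672, -0.0938, 0.0998]
orientation: [-0.001, 0.777, 0.629, -0.001]
wrist_force: [0.1, 1.0, 0.1]
finger_gap: 0.0854
```

```bash
python3 d.py .673,-.095,.0227,77.9
```

```text
tcp [ 0.672  -0.0938  0.0998] yaw 77.97 gap 0.0854 t 14.4833
.673,-.095,.0227,77.9 xyz [-0.001   0.0015  0.0771] twz 0.001
```

servo_tool --targets '[{"xyz": [-0.001, 0.001, 0.02], "twist": [0, 0, 0], "jaw": 1}, {"xyz": [-0.001, 0.001, 0.045], "twist": [0, 0, 0], "jaw": 1}, {"xyz": [-0.001, 0.001, 0.065], "twist": [0, 0, 0], "jaw": 1}, {"xyz": [-0.001, 0.001, 0.075], "twist": [0, 0, 0], "jaw": 1}, {"xyz": [-0.001, 0.001, 0.077], "twist": [0, 0, 0], "jaw": 1}, {"xyz": [-0.001, 0.001, 0.077], "twist": [0, 0, 0], "jaw": 1}, {"xyz": [-0.001, 0.001, 0.077], "twist": [0, 0, 0], "jaw": 0.75}, {"xyz": [-0.001, 0.001, 0.077], "twist": [0, 0, 0], "jaw": 0.6}, {"xyz": [-0.001, 0.001, 0.077], "twist": [0, 0, 0], "jaw": 0.55}, {"xyz": [-0.001, 0.001, 0.077], "twist": [0, 0, 0], "jaw": 0.55}, {"xyz": [-0.001, 0.001, 0.077], "twist": [0, 0, 0], "jaw": 0.55}]'

```text
clock: 15.4
tcp_pos: [0.6755, -0.0961, 0.0264]
orientation: [0.001, 0.778, 0.629, 0.001]
wrist_force: [-0.1, 1.3, 6.5]
finger_gap: 0.0602
```

```bash
python3 d.py .474,.3335,.13,77.9
```

```text
tcp [ 0.6755 -0.0961  0.0264] yaw 77.93 gap 0.0602 t 15.4
.474,.3335,.13,77.9 xyz [ 0.378  -0.2865 -0.1046] twz 0.001
```

servo_tool --targets '[{"xyz": [0, 0, -0.005], "twist": [0, 0, 0], "jaw": 0.5}, {"xyz": [0, 0, -0.02], "twist": [0, 0, 0], "jaw": 0.5}, {"xyz": [0, 0, -0.045], "twist": [0, 0, 0], "jaw": 0.5}, {"xyz": [0, 0, -0.075], "twist": [0, 0, 0], "jaw": 0.5}, {"xyz": [0.008, -0.006, -0.1], "twist": [0, 0, 0], "jaw": 0.5}, {"xyz": [0.03, -0.023, -0.115], "twist": [0, 0, 0], "jaw": 0.5}, {"xyz": [0.058, -0.044, -0.12], "twist": [0, 0, 0], "jaw": 0.5}, {"xyz": [0.086, -0.065, -0.12], "twist": [0, 0, 0], "jaw": 0.5}, {"xyz": [0.114, -0.086, -0.12], "twist": [0, 0, 0], "jaw": 0.5}, {"xyz": [0.142, -0.108, -0.12], "twist": [0, 0, 0], "jaw": 0.5}, {"xyz": [0.17, -0.129, -0.12], "twist": [0, 0, 0], "jaw": 0.5}, {"xyz": [0.198, -0.15, -0.12], "twist": [0, 0, 0], "jaw": 0.5}]'

```text
clock: 16.4
tcp_pos: [0.5675, 0.1302, 0.1444]
orientation: [0.0, 0.778, 0.629, -0.0]
wrist_force: [0.6, 1.5, -2.5]
finger_gap: 0.0598
```

servo_tool --targets '[{"xyz": [0.028, -0.021, 0], "twist": [0, 0, 0], "jaw": 0.5}, {"xyz": [0.058, -0.044, 0], "twist": [0, 0, 0], "jaw": 0.5}, {"xyz": [0.088, -0.067, 0], "twist": [0, 0, 0], "jaw": 0.5}, {"xyz": [0.118, -0.09, 0], "twist": [0, 0, 0], "jaw": 0.5}, {"xyz": [0.146, -0.111, 0], "twist": [0, 0, 0], "jaw": 0.5}, {"xyz": [0.168, -0.127, 0], "twist": [0, 0, 0], "jaw": 0.5}, {"xyz": [0.18, -0.137, 0], "twist": [0, 0, 0], "jaw": 0.5}, {"xyz": [0.18, -0.137, 0.02], "twist": [0, 0, 0], "jaw": 0.5}, {"xyz": [0.18, -0.137, 0.04], "twist": [0, 0, 0], "jaw": 0.5}, {"xyz": [0.18, -0.137, 0.055], "twist": [0, 0, 0], "jaw": 0.5}, {"xyz": [0.18, -0.137, 0.055], "twist": [0, 0, 0], "jaw": 0.5}, {"xyz": [0.18, -0.137, 0.055], "twist": [0, 0, 0], "jaw": 0.5}]'

```text
clock: 17.4
tcp_pos: [0.4715, 0.3332, 0.0886]
orientation: [-0.0, 0.778, 0.629, -0.001]
wrist_force: [0.4, -0.3, -1.0]
finger_gap: 0.0596
```

```bash
python3 d.py .474,.3335,.0314,77.9;  python3 - <<'E'
from h import *
c=cam("side"); cv2.imwrite("pics/s2.png",cv2.resize(c["color"][60:220,200:440,::-1],None,fx=3.3,fy=3.3))
E
```

```text
tcp [0.4715 0.3332 0.0886] yaw 77.92 gap 0.0596 t 17.4
.474,.3335,.0314,77.9 xyz [0.0009 0.0025 0.0572] twz 0.0
```

View pics/s2.png

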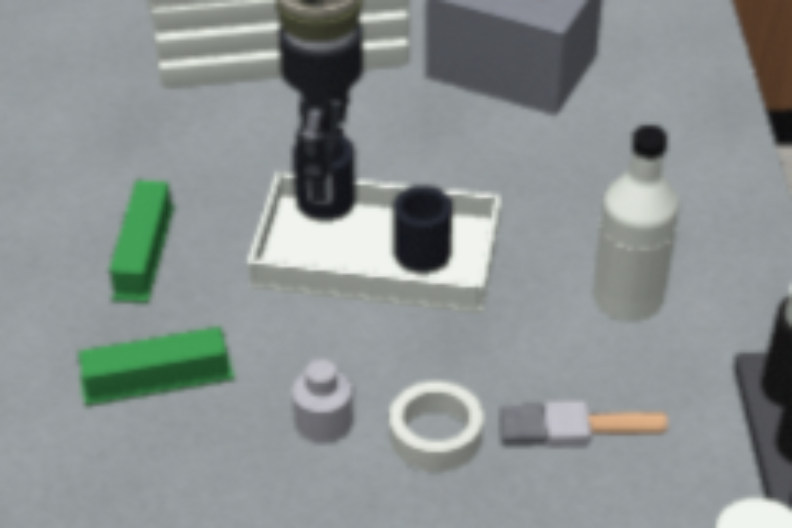

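The first sleeve stands in the long tray at (422,228). The second hangs upright in the jaws at (325,175). The bystanders are unmoved, so I lower it.

servo_tool --targets '[{"xyz": [0.001, 0.002, 0.015], "twist": [0, 0, 0], "jaw": 0.5}, {"xyz": [0.001, 0.002, 0.03], "twist": [0, 0, 0], "jaw": 0.5}, {"xyz": [0.001, 0.002, 0.043], "twist": [0, 0, 0], "jaw": 0.5}, {"xyz": [0.001, 0.002, 0.051], "twist": [0, 0, 0], "jaw": 0.5}, {"xyz": [0.001, 0.002, 0.054], "twist": [0, 0, 0], "jaw": 0.5}, {"xyz": [0.001, 0.002, 0.055], "twist": [0, 0, 0], "jaw": 0.5}, {"xyz": [0.001, 0.002, 0.056], "twist": [0, 0, 0], "jaw": 0.5}, {"xyz": [0.001, 0.002, 0.056], "twist": [0, 0, 0], "jaw": 0.5}, {"xyz": [0.001, 0.002, 0.056], "twist": [0, 0, 0], "jaw": 0.5}]'

```text
clock: 18.2
tcp_pos: [0.4751, 0.3346, 0.0339]
orientation: [0.0, 0.778, 0.629, 0.001]
wrist_force: [-0.2, -0.4, -2.9]
finger_gap: 0.0601
```

servo_tool --targets '[{"xyz": [0, 0, 0.001], "twist": [0, 0, 0], "jaw": 0.5}, {"xyz": [0, 0, 0.0015], "twist": [0, 0, 0], "jaw": 0.5}, {"xyz": [0, 0, 0.002], "twist": [0, 0, 0], "jaw": 0.5}, {"xyz": [0, 0, 0.002], "twist": [0, 0, 0], "jaw": 0.5}]'

```text
clock: 18.53
tcp_pos: [0.4746, 0.3344, 0.0314]
orientation: [0.0, 0.778, 0.629, 0.0]
wrist_force: [-0.8, 0.3, 1.6]
finger_gap: 0.0601
```

servo_tool --targets '[{"xyz": [0, 0, 0.0005], "twist": [0, 0, 0], "jaw": 0.5}, {"xyz": [0, 0, 0.0005], "twist": [0, 0, 0], "jaw": 0.75}, {"xyz": [0, 0, 0], "twist": [0, 0, 0], "jaw": 0.86}, {"xyz": [0, 0, 0], "twist": [0, 0, 0], "jaw": 0.86}, {"xyz": [0, 0, -0.005], "twist": [0, 0, 0], "jaw": 0.86}, {"xyz": [0, 0, -0.02], "twist": [0, 0, 0], "jaw": 0.86}, {"xyz": [0, 0, -0.045], "twist": [0, 0, 0], "jaw": 0.86}, {"xyz": [0, 0, -0.08], "twist": [0, 0, 0], "jaw": 1}, {"xyz": [0, 0, -0.11], "twist": [0, 0, 0], "jaw": 1}, {"xyz": [0, 0, -0.13], "twist": [0, 0, 0], "jaw": 1}, {"xyz": [0, 0, -0.13], "twist": [0, 0, 0], "jaw": 1}, {"xyz": [0, 0, -0.13], "twist": [0, 0, 0], "jaw": 1}]'

```text
clock: 19.53
tcp_pos: [0.4755, 0.3348, 0.1628]
orientation: [0.0, 0.778, 0.629, 0.002]
wrist_force: [-0.0, 0.1, -0.6]
finger_gap: 0.0856
```

```bash
python3 d.py .456,-.091,.15,73.9
```

```text
tcp [0.4755 0.3348 0.1628] yaw 77.92 gap 0.0856 t 19.5333
.456,-.091,.15,73.9 xyz [-0.4205  0.07    0.012 ] twz 0.07
```

servo_tool --targets '[{"xyz": [-0.03, 0.005, 0], "twist": [0, 0, 0], "jaw": 1}, {"xyz": [-0.068, 0.011, 0], "twist": [0, 0, 0.01], "jaw": 1}, {"xyz": [-0.106, 0.018, 0], "twist": [0, 0, 0.02], "jaw": 1}, {"xyz": [-0.146, 0.024, 0], "twist": [0, 0, 0.03], "jaw": 1}, {"xyz": [-0.186, 0.031, 0], "twist": [0, 0, 0.04], "jaw": 1}, {"xyz": [-0.226, 0.038, 0], "twist": [0, 0, 0.05], "jaw": 1}, {"xyz": [-0.266, 0.044, 0], "twist": [0, 0, 0.06], "jaw": 1}, {"xyz": [-0.306, 0.051, 0], "twist": [0, 0, 0.07], "jaw": 1}, {"xyz": [-0.346, 0.058, 0], "twist": [0, 0, 0.07], "jaw": 1}, {"xyz": [-0.383, 0.064, 0], "twist": [0, 0, 0.07], "jaw": 1}, {"xyz": [-0.41, 0.068, 0], "twist": [0, 0, 0.07], "jaw": 1}, {"xyz": [-0.4205, 0.07, 0], "twist": [0, 0, 0.07], "jaw": 1}]'

```text
clock: 20.53
tcp_pos: [0.4538, -0.0946, 0.1596]
orientation: [-0.001, 0.8, 0.6, -0.001]
wrist_force: [-0.3, 0.3, -0.4]
finger_gap: 0.0854
```

servo_tool --targets '[{"xyz": [0, 0, 0.025], "twist": [0, 0, 0], "jaw": 1}, {"xyz": [0, 0, 0.055], "twist": [0, 0, 0], "jaw": 1}, {"xyz": [0, 0, 0.08], "twist": [0, 0, 0], "jaw": 1}, {"xyz": [0, 0, 0.09], "twist": [0, 0, 0], "jaw": 1}, {"xyz": [0, 0, 0.09], "twist": [0, 0, 0], "jaw": 1}, {"xyz": [0, 0, 0.09], "twist": [0, 0, 0], "jaw": 1}]'

```text
clock: 21.03
tcp_pos: [0.4538, -0.0906, 0.0699]
orientation: [-0.002, 0.799, 0.601, -0.001]
wrist_force: [-0.0, -0.0, -0.2]
finger_gap: 0.0852
```

```bash
python3 d.py .456,-.091,.012,73.9
```

```text
tcp [ 0.4538 -0.0906  0.0699] yaw 73.94 gap 0.0852 t 21.0333
.456,-.091,.012,73.9 xyz [0.0002 0.0025 0.0578] twz 0.001
```

servo_tool --targets '[{"xyz": [0, 0.002, 0.015], "twist": [0, 0, 0], "jaw": 1}, {"xyz": [0, 0.002, 0.035], "twist": [0, 0, 0], "jaw": 1}, {"xyz": [0, 0.002, 0.05], "twist": [0, 0, 0], "jaw": 1}, {"xyz": [0, 0.002, 0.057], "twist": [0, 0, 0], "jaw": 1}, {"xyz": [0, 0.002, 0.057], "twist": [0, 0, 0], "jaw": 0.7}, {"xyz": [0, 0.002, 0.057], "twist": [0, 0, 0], "jaw": 0.5}, {"xyz": [0, 0.002, 0.057], "twist": [0, 0, 0], "jaw": 0.35}, {"xyz": [0, 0.002, 0.057], "twist": [0, 0, 0], "jaw": 0.3}, {"xyz": [0, 0.002, 0.057], "twist": [0, 0, 0], "jaw": 0.3}, {"xyz": [0, 0.002, 0.057], "twist": [0, 0, 0], "jaw": 0.3}, {"xyz": [0, 0.002, 0.057], "twist": [0, 0, 0], "jaw": 0.3}]' --squeeze 50

```text
clock: 21.95
tcp_pos: [0.4581, -0.0924, 0.0153]
orientation: [0.001, 0.799, 0.601, 0.001]
wrist_force: [0.2, 1.8, 6.5]
finger_gap: 0.035
```

```bash
python3 d.py .456,-.091,.012,73.9; python3 - <<'E'
from h import *
for n in("top","side"):
    c=cam(n); p=cloud(c)
    m=(p[...,2]>.036)&(p[...,2]<.06)&(c["color"].max(-1)<90)&(p[...,0]>.41)&(p[...,0]<.63)&(p[...,1]>-.44)&(p[...,1]<-.23)
    from m import rect
    print(n,m.sum(),np.percentile(p[m][:,2],[5,50,95]).round(4),rect(p[m]))
E
```

```text
tcp [ 0.4581 -0.0924  0.0153] yaw 73.92 gap 0.035 t 21.95
.456,-.091,.012,73.9 xyz [ 0.0007 -0.0024  0.0033] twz 0.0
top 653 [0.0409 0.045  0.0486] (514.2, -303.0, 133.1, 36.6, 8.4)
side 711 [0.0391 0.0443 0.048 ] (513.1, -306.7, 130.5, 37.4, 8.2)
```

servo_tool --targets '[{"xyz": [0, 0, -0.005], "twist": [0, 0, 0], "jaw": 0.2}, {"xyz": [0, 0, -0.02], "twist": [0, 0, 0], "jaw": 0.2}, {"xyz": [0, 0, -0.045], "twist": [0, 0, 0], "jaw": 0.2}, {"xyz": [0, 0, -0.08], "twist": [0, 0, 0], "jaw": 0.2}, {"xyz": [0, 0, -0.105], "twist": [0, 0, 0], "jaw": 0.2}, {"xyz": [0, 0, -0.12], "twist": [0, 0, 0], "jaw": 0.2}, {"xyz": [0, 0, -0.12], "twist": [0, 0, 0], "jaw": 0.2}, {"xyz": [0, 0, -0.12], "twist": [0, 0, 0], "jaw": 0.2}]'

```text
clock: 22.72
tcp_pos: [0.4572, -0.0922, 0.1344]
orientation: [0.001, 0.799, 0.601, 0.0]
wrist_force: [-0.3, 0.2, -3.5]
finger_gap: 0.035
```

```bash
python3 d.py .524,-.369,.09,98.5
```

```text
tcp [ 0.4572 -0.0922  0.1344] yaw 73.91 gap 0.035 t 22.7167
.524,-.369,.09,98.5 xyz [-0.2474  0.1408  0.0447] twz -0.429
```

servo_tool --targets '[{"xyz": [-0.01, 0.006, 0], "twist": [0, 0, -0.02], "jaw": 0.2}, {"xyz": [-0.035, 0.02, 0], "twist": [0, 0, -0.06], "jaw": 0.2}, {"xyz": [-0.065, 0.037, 0], "twist": [0, 0, -0.11], "jaw": 0.2}, {"xyz": [-0.095, 0.054, 0], "twist": [0, 0, -0.165], "jaw": 0.2}, {"xyz": [-0.125, 0.071, 0], "twist": [0, 0, -0.22], "jaw": 0.2}, {"xyz": [-0.155, 0.088, 0], "twist": [0, 0, -0.27], "jaw": 0.2}, {"xyz": [-0.185, 0.105, 0], "twist": [0, 0, -0.32], "jaw": 0.2}, {"xyz": [-0.212, 0.121, 0], "twist": [0, 0, -0.37], "jaw": 0.2}, {"xyz": [-0.233, 0.133, 0], "twist": [0, 0, -0.405], "jaw": 0.2}, {"xyz": [-0.244, 0.139, 0], "twist": [0, 0, -0.425], "jaw": 0.2}, {"xyz": [-0.2475, 0.141, 0], "twist": [0, 0, -0.429], "jaw": 0.2}, {"xyz": [-0.2475, 0.141, 0], "twist": [0, 0, -0.429], "jaw": 0.2}]'

```text
clock: 23.72
tcp_pos: [0.5227, -0.3691, 0.1313]
orientation: [-0.002, 0.653, 0.757, 0.0]
wrist_force: [-0.1, 0.3, -3.7]
finger_gap: 0.0352
```

servo_tool --targets '[{"xyz": [0, 0, 0.015], "twist": [0, 0, 0], "jaw": 0.2}, {"xyz": [0, 0, 0.03], "twist": [0, 0, 0], "jaw": 0.2}, {"xyz": [0, 0, 0.045], "twist": [0, 0, 0], "jaw": 0.2}, {"xyz": [0, 0, 0.05], "twist": [0, 0, 0], "jaw": 0.2}, {"xyz": [0, 0, 0.05], "twist": [0, 0, 0], "jaw": 0.2}, {"xyz": [0, 0, 0.05], "twist": [0, 0, 0], "jaw": 0.2}]'

```text
clock: 24.22
tcp_pos: [0.5235, -0.3678, 0.0838]
orientation: [-0.001, 0.653, 0.758, 0.0]
wrist_force: [0.2, -0.5, -2.4]
finger_gap: 0.0349
```

```bash
python3 d.py .524,-.369,.0203,98.5
```

```text
tcp [ 0.5235 -0.3678  0.0838] yaw 98.53 gap 0.0349 t 24.2167
.524,-.369,.0203,98.5 xyz [-0.0014  0.0004  0.0635] twz 0.001
```

servo_tool --targets '[{"xyz": [-0.001, 0, 0.012], "twist": [0, 0, 0], "jaw": 0.2}, {"xyz": [-0.001, 0, 0.027], "twist": [0, 0, 0], "jaw": 0.2}, {"xyz": [-0.001, 0, 0.041], "twist": [0, 0, 0], "jaw": 0.2}, {"xyz": [-0.001, 0, 0.052], "twist": [0, 0, 0], "jaw": 0.2}, {"xyz": [-0.001, 0, 0.058], "twist": [0, 0, 0], "jaw": 0.2}, {"xyz": [-0.001, 0, 0.061], "twist": [0, 0, 0], "jaw": 0.2}, {"xyz": [-0.001, 0, 0.063], "twist": [0, 0, 0], "jaw": 0.2}, {"xyz": [-0.001, 0, 0.063], "twist": [0, 0, 0], "jaw": 0.2}, {"xyz": [-0.001, 0, 0.063], "twist": [0, 0, 0], "jaw": 0.2}]'

```text
clock: 24.97
tcp_pos: [0.5244, -0.3704, 0.0217]
orientation: [0.001, 0.653, 0.758, 0.0]
wrist_force: [-0.6, -0.1, -2.1]
finger_gap: 0.0352
```

servo_tool --targets '[{"xyz": [0, 0, 0.001], "twist": [0, 0, 0], "jaw": 0.2}, {"xyz": [0, 0, 0.0015], "twist": [0, 0, 0], "jaw": 0.2}, {"xyz": [0, 0, 0.002], "twist": [0, 0, 0], "jaw": 0.2}, {"xyz": [0, 0, 0.002], "twist": [0, 0, 0], "jaw": 0.2}]'

```text
clock: 25.3
tcp_pos: [0.5244, -0.3704, 0.0203]
orientation: [0.001, 0.653, 0.758, 0.0]
wrist_force: [-2.3, 0.0, 6.3]
finger_gap: 0.0349
```

Contact at the predicted height; release to a narrow opening and retreat.

servo_tool --targets '[{"xyz": [0, 0, -0.001], "twist": [0, 0, 0], "jaw": 0.45}, {"xyz": [0, 0, -0.001], "twist": [0, 0, 0], "jaw": 0.55}, {"xyz": [0, 0, -0.001], "twist": [0, 0, 0], "jaw": 0.57}, {"xyz": [0, 0, -0.01], "twist": [0, 0, 0], "jaw": 0.57}, {"xyz": [0, 0, -0.025], "twist": [0, 0, 0], "jaw": 0.57}, {"xyz": [0, 0, -0.05], "twist": [0, 0, 0], "jaw": 0.57}, {"xyz": [0, 0, -0.085], "twist": [0, 0, 0], "jaw": 0.57}, {"xyz": [0, 0, -0.12], "twist": [0, 0, 0], "jaw": 0.57}, {"xyz": [0.03, -0.03, -0.14], "twist": [0, 0, 0], "jaw": 0.57}, {"xyz": [0.06, -0.06, -0.15], "twist": [0, 0, 0], "jaw": 0.57}, {"xyz": [0.09, -0.09, -0.16], "twist": [0, 0, 0], "jaw": 0.57}, {"xyz": [0.12, -0.11, -0.16], "twist": [0, 0, 0], "jaw": 0.57}]'

```text
clock: 26.3
tcp_pos: [0.3989, -0.2701, 0.1811]
orientation: [0.002, 0.653, 0.757, -0.0]
wrist_force: [0.2, -0.9, 0.0]
finger_gap: 0.0487
```

servo_tool --targets '[{"xyz": [0.035, 0, 0], "twist": [0, 0, 0], "jaw": 0.57}, {"xyz": [0.075, 0, 0], "twist": [0, 0, 0], "jaw": 0.57}, {"xyz": [0.115, 0, 0], "twist": [0, 0, 0], "jaw": 0.57}, {"xyz": [0.15, 0, 0], "twist": [0, 0, 0], "jaw": 0.57}, {"xyz": [0.17, 0, 0], "twist": [0, 0, 0], "jaw": 0.57}, {"xyz": [0.17, 0, 0], "twist": [0, 0, 0], "jaw": 0.57}, {"xyz": [0.17, 0, 0], "twist": [0, 0, 0], "jaw": 0.57}]'

```text
clock: 26.88
tcp_pos: [0.3746, -0.1009, 0.1797]
orientation: [0.001, 0.652, 0.758, 0.0]
wrist_force: [0.7, -1.0, -0.3]
finger_gap: 0.0484
```

```bash
python3 - <<'E'
from m import *
for n in("top","side"):
    c=cam(n); p=cloud(c); save(c,n+"_end"); D=c["color"].max(-1)<90
    for nm,lo,hi in(("bars",[.41,-.44,.036],[.63,-.23,.06]),("sleeves",[.4,.24,.06],[.64,.41,.08])):
        m=D&np.all((p>lo)&(p<hi),-1); k,l,s,_=cv2.connectedComponentsWithStats(m.astype(np.uint8))
        for i in range(1,k):
            if s[i,4]>40: print(n,nm,s[i,4],"z",np.median(p[l==i][:,2]).round(4),rect(p[l==i]))
E
```

```text
top bars 664 z 0.0452 (522.1, -370.0, 133.6, 36.0, 8.1)
top bars 653 z 0.0452 (514.3, -303.1, 132.7, 35.7, 8.9)
top sleeves 236 z 0.0697 (563.5, 314.3, 58.7, 56.9, -53.6)
top sleeves 238 z 0.07 (473.5, 333.2, 59.8, 56.3, -43.7)
side bars 713 z 0.0443 (513.2, -306.6, 131.1, 35.6, 8.9)
side bars 783 z 0.0442 (520.9, -373.2, 130.4, 36.9, 7.8)
side sleeves 141 z 0.0679 (473.4, 329.2, 61.1, 54.6, 89.7)
side sleeves 142 z 0.0673 (562.6, 312.2, 62.7, 54.4, -83.0)
```

View pics/side_end.png

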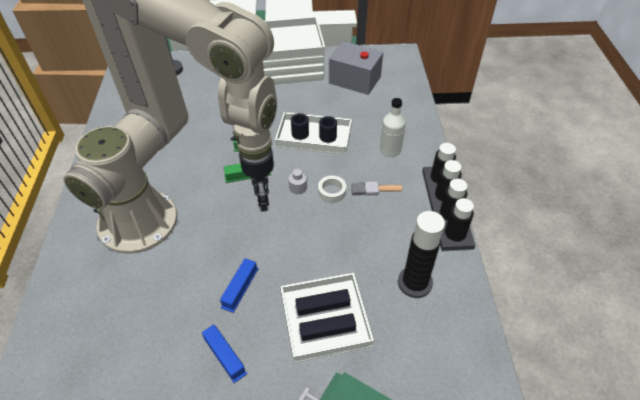

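View pics/top_end.png

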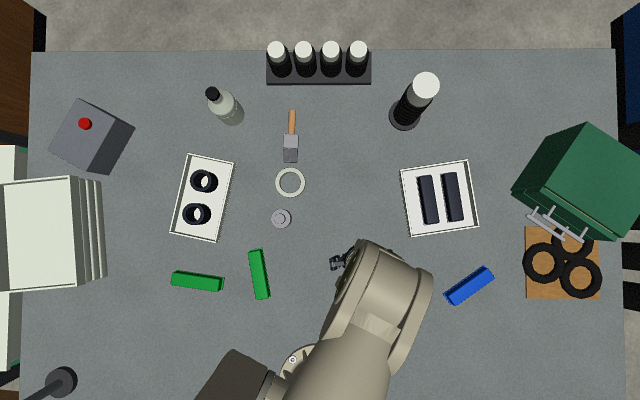

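The sleeves stand in the long tray, at top view (204,181) and (197,214). The bars lie side by side in the square tray at (428,199) and (453,196). The core (281,218), tape (290,182), brush (291,135) and bottle look unmoved, and the gripper is clear.

```bash
python3 -c "
from h import *
print(env.hand_in())"
```

```text
the job is handed in; nothing more can be done
None
```

The job is done and handed in at about 27 s of the 72 s allowed. I moved bar_1 off its sleeve into the square tray, stood both sleeves in the long tray, then laid bar_2 beside bar_1.

**Final camera checks:**
- **Bars:** their tops are at 44–45 mm, which is right for flat on the 5 mm tray floor. They are parallel to within about 1°, with their centres about 67 mm apart.
- **Sleeves:** their tops are at 67–70 mm; a sleeve standing on the tray floor should read 70 mm. Both are upright.
- **Set-down and force:** every part touched down at the height I had predicted, and the wrist force stayed under 9 N in every reading.
- **Bystanders:** the core, tape, brush and bottle look unmoved in the pictures, and the gripper was clear of everything.

**Small disagreement:** the two cameras differ by up to about 4 mm in y. That is slightly more than the stated 2 mm calibration but does not affect the result. No checks failed.

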